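# Push the wash bowl through the kerb opening to under the tap

### The arm

A 6-joint arm with a two-finger parallel gripper is mounted at the origin on the work surface. World frame = base frame: x ahead of the robot, y to its left, z up, the work surface at z = 0. Lengths are in mm, angles in rad, forces in N, time in s.
With the tool pointing down it reaches from about 275 to 1000 mm from the base axis. Payload 8.4 kg.
Tool frame: the origin (TCP) lies between the finger pads; the fingertips stand r.nose_length ahead of it and the grasp point (between the pads) lies 8 mm behind it (r.nose_length is the distance from the TCP to the fingertips, in mm); y points along the fingers, x is the direction in which the jaws open and shut, and the axes are right-handed (so a half turn about y gives the same grasp; the last joint's range is limited). The gripper opens to 85 mm and grips with 20 to 120 N. Pads are 22 mm wide; open, the fingers measure 114 mm over their backs; the gripper's body (76 mm by 85 mm) begins 54 mm behind the grasp point. The pads swing forward as they close: fully open they stand 13 mm farther back than shut.
Start: joints at [-1.291, 0.353, 1.633, -0, 1.155, -0.002], TCP at [173.802, -600.351, 242.281] pointing down, gripper open.
Joint ranges: [-2.63, 2.63], [-0.92, 2.1], [0.06, 2.66], [-1.3, 4.44], [0, 2.69], [-3.02, 3.02]. Speed limits (rad/s): [2.22, 2.22, 2.79, 3.14, 3.14, 3.14].

### API

Orientations are given as [roll, pitch, yaw] about the fixed x, y, z axes, in that order (R = Rz(yaw) Ry(pitch) Rx(roll)).
In Python, from rig import r, cams, order gives the robot as it stands. The module is installed in compiled form; this text tells all that it offers.
- The arm moves only by the shell command python3 -m crank 'ROWS' [FORCE]. ROWS is JSON, a list of rows, each a list of 7 numbers: the turn, a rotation vector about the tool's x, y, z in degrees, then the shift along the tool's x, y, z in cm, then the opening, from -1 (shut) to 1 (fully open). A call has exactly 10 rows; each row shifts and turns the pose as measured when the row begins, along the tool's axes as they then stand; what a row does not reach is not made up. A row lasts 1/12 s, in which the tool goes at most 41.7 mm and 7.16 degrees, less where a joint would pass 70% of its speed; a pose out of reach is approached as far as the arm can. A call with a gripper value outside its range is refused whole. The fingers move at their own pace and stop on an object; FORCE is the grip in N (left out, the last holds). Time passes only in rows, so rows that do not move let the fingers close, or fill a call up. It gives the time, the measured TCP pose, the force and the opening at its end, in the units of the state.
- r.sense(): the state, without advancing time (a new reading comes with each control period).
- cams.grab_frame(name): name is "side" or "top" or "wrist"; returns the picture (420x560x3 uint8, blue, green, red); there is no depth.
- cams.camera_info(name): a dict with "intrinsics" (3x3 intrinsics, pixels), "view" (4x4, takes a point from world to camera coordinates); the wrist camera has in their place "hand_eye" (4x4, takes a point from camera to tool coordinates, whose origin is the TCP and whose axes are the tool frame's). Camera axes: x right, y up, looking along -z (the intrinsics and any distortion apply to the point x, -y, -z); pixel columns grow to the right and rows downward; lengths in mm; the calibration is good to about 2 mm. A picture is of the moment at which its call begins: read the wrist's pose just before it. camera_info takes no time and is no camera call.
- order.sign_off(): hands the job in, once; it reports no verdict.
The state is a dict: "clock": time; "qpos": joint angles; "qvel": joint speeds; "joint_efforts": joint torques, N m; "eef_pos": TCP position; "tcp_rot": TCP orientation; "contact_force": force on the tool from outside, world axes, zero at the start; "wrist_torque": the same for the moment, N m; "opening": opening from 0.0 (shut) to 1.0 (fully open).
Only numpy, scipy, OpenCV 4.12 (cv2) and the standard library are available. Lean on these libraries where they do the work, as an engineer would, in place of code of your own. Each camera call takes 0.05 s, during which the arm holds its last target.

### The job

The blue wash bowl has been left on the counter in front of the filling bay. Push it with the fingers, gently and without gripping, lifting or tipping it, through the opening in the bay's front kerb until it stands centred under the tap's spout, then take the hand away. Leave the soap, cup, brush and bleach bottle where they are.

Things in the scene. Friction and masses are not known exactly. Their poses are not given: they have to be found in the camera images.
- bowl: round blue plastic wash bowl, loose, standing upright, open at the top: 160 mm outside diameter at the rim (its widest part, 55 to 64 mm up), 124 mm at the foot, 64 mm high, wall 4 mm, 150 to 330 g. It slides on its foot with dry friction and stops when the push stops. Origin: centre of the foot's underside, on the counter (z = 0). Its yaw means nothing.
- bay: fixed filling bay of pale stone: a rectangle of kerbs 40 mm thick and 70 mm high, floor flush with the counter (z = 0). Origin: counter level, middle of the opening in the front kerb; +x points straight in through it (within 0.2 rad of world x), +y left, z up. Side kerbs at y = -230 to -190 and 190 to 230 mm; back upstand, 130 mm high, at x = 220 to 270 mm.
- opening (a point): middle of the opening in the bay's front kerb, at kerb-top height (70 mm), axes as the bay's. The front kerb runs along y, x = -20 to 20 mm. The opening is 172 mm wide (y = -86 to 86 mm), its two kerb ends half-round, radius 20 mm.
- spout (a point): centre of the mouth of the tap's brass spout (22 mm diameter, pointing down): 192 mm up, 110 mm inside the bay from the opening, on the bay's x axis. The fixed tap lies beyond it (bay +x) but for the spout's own 11 mm radius; its pipe rises from the back upstand 135 mm farther in, its red handle is 288 mm up.
- soap: bystander: loose pink bar of laundry soap, 95 x 55 x 32 mm, lying in the bay in one of its back corners, its long side along the bay's x. Origin: centre of its underside.
- cup: bystander: loose yellow plastic cup, 68 mm diameter, 85 mm high, standing in the bay's other back corner. Origin: centre of its underside.
- brush: bystander: loose scrubbing brush, wooden back 150 x 52 mm, white bristles, 44 mm high, lying on the counter before the bay, to the right (-y). Origin: centre of its underside.
- bleach: bystander: loose white bottle, 72 mm diameter, 200 mm high, standing outside the bay by the left (+y) end of its front kerb. Origin: centre of its underside.
Not all that is in view belongs to the job. Leave any grey or white look-alike of the bowl alone.

How it is judged:
By the outcome, as a careful person would: the job done as asked, in the order asked, and still so for the second after the job is handed in, with the robot touching nothing.
It also fails if it takes over 58 s, if anything falls off the work surface, if the arm or the gripper's body presses on something with over 40 N, if the wrist force passes 120 N, or if a joint passes its speed limit or range.

## Working session

There is one attempt and no reset: what is moved stays moved. The work goes in short steps, Python scripts to look and compute and a shell command to move; the robot and the scene stay as the last step left them, time stands still between calls to the robot, and variables do not carry over. Pictures are saved under pics/ and viewed, and the job is handed in when it is done.

```bash
mkdir -p pics; python3 - <<'E'
from rig import r,cams,order
import cv2
print(r.sense(), r.nose_length)
for n in ("side","top"):
    im=cams.grab_frame(n); cv2.imwrite(f"pics/{n}0.png",im)
    i=cams.camera_info(n); print(n,i)
print(cams.camera_info("wrist"))
E
```

```text
{'clock': 0.0, 'qpos': array([-1.29140042e+00,  3.53657751e-01,  1.63416134e+00, -4.70200832e-06,
        1.15522837e+00, -2.42867511e-03]), 'qvel': array([-0.00202978, -0.00059459,  0.00019952, -0.00167985, -0.00272415,
        0.00014982]), 'joint_efforts': array([-8.55952421e-04, -6.05257487e+01, -3.42063546e+01, -1.03555330e-04,
        9.42182407e-03,  1.24173397e-05]), 'eef_pos': array([ 173.66512905, -599.88101188,  241.54405103]), 'tcp_rot': array([-1.57079709e+00,  1.45481343e-03, -1.28896984e+00]), 'contact_force': array([-0.47988399,  0.79645474,  0.13769686]), 'wrist_torque': array([ 0.0005595 ,  0.02332519, -0.00318582]), 'opening': 1.0000646480783404} 11.0
side {'intrinsics': array([[398.77636557,   0.        , 274.83805968],
       [  0.        , 398.77636557, 212.39671571],
       [  0.        ,   0.        ,   1.        ]]), 'view': array([[-7.68603093e-01, -6.39717593e-01, -3.26918498e-03,
         4.18021541e+02],
       [ 4.67287982e-01, -5.64909150e-01,  6.80087931e-01,
        -3.11275730e+02],
       [-4.36911006e-01,  5.21190036e-01,  7.33123263e-01,
        -
[... 451 characters left out ...]
02],
       [-8.64322744e-02,  8.12202373e-03,  9.96224621e-01,
        -1.42892928e+03],
       [ 0.00000000e+00,  0.00000000e+00,  0.00000000e+00,
         1.00000000e+00]])}
{'intrinsics': array([[358.60602465,   0.        , 277.15734522],
       [  0.        , 358.60602465, 209.17291995],
       [  0.        ,   0.        ,   1.        ]]), 'hand_eye': array([[ 9.99999893e-01, -4.53755470e-04, -8.96272661e-05,
        -5.11787788e-03],
       [ 4.67397327e-05,  2.91925776e-01, -9.56440975e-01,
        -1.31460810e+02],
       [ 4.60154833e-04,  9.56440869e-01,  2.91925766e-01,
         7.54104860e+01],
       [ 0.00000000e+00,  0.00000000e+00,  0.00000000e+00,
         1.00000000e+00]])}
```

View pics/top0.png

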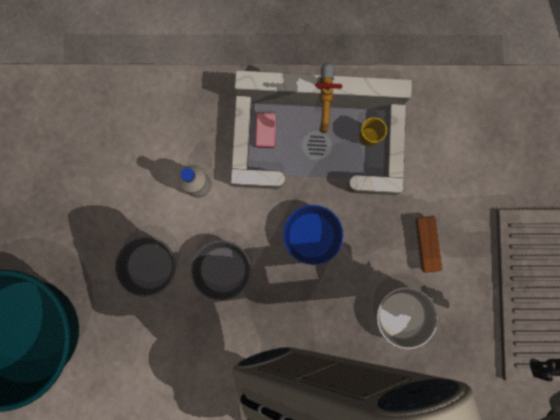

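View pics/side0.png

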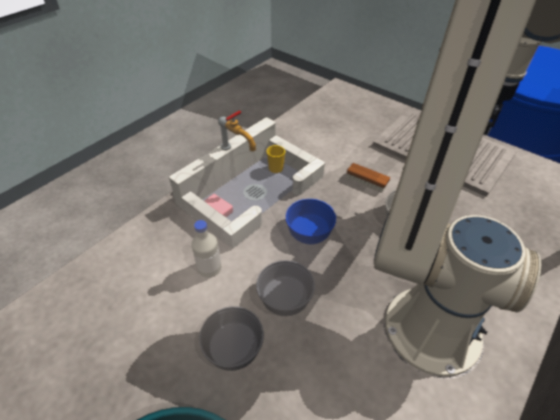

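The top view shows these things that could be taken for the bowl: blue bowl (314,235), grey bowls (146,266) and (221,270), white bowl (407,318), and a big teal tub (15,340). The description fits the blue one at (314,235). I'll check it in a close crop.

```bash
python3 - <<'E'
import cv2
im=cv2.imread("pics/top0.png")
cv2.imwrite("pics/crop1.png",cv2.resize(im[60:200,225:420],None,fx=4,fy=4,interpolation=cv2.INTER_CUBIC))
cv2.imwrite("pics/crop2.png",cv2.resize(im[160:300,225:420],None,fx=4,fy=4,interpolation=cv2.INTER_CUBIC))
E
```

```text
(no output)
```

View pics/crop1.png

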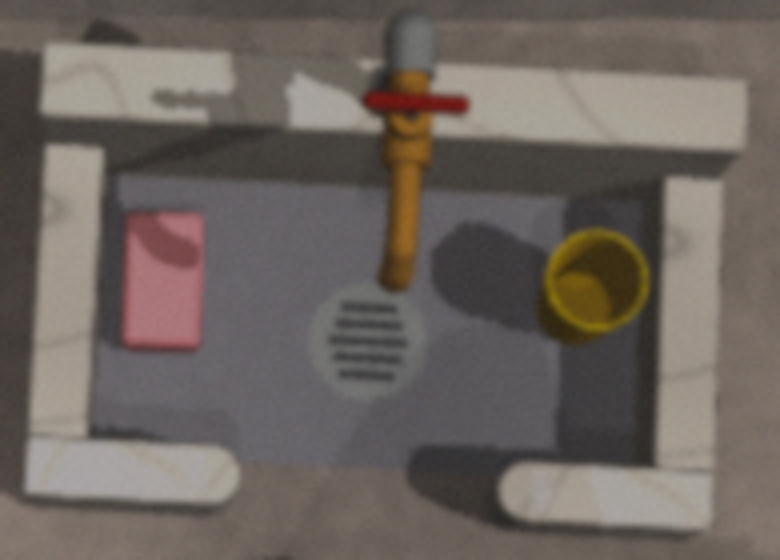

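View pics/crop2.png

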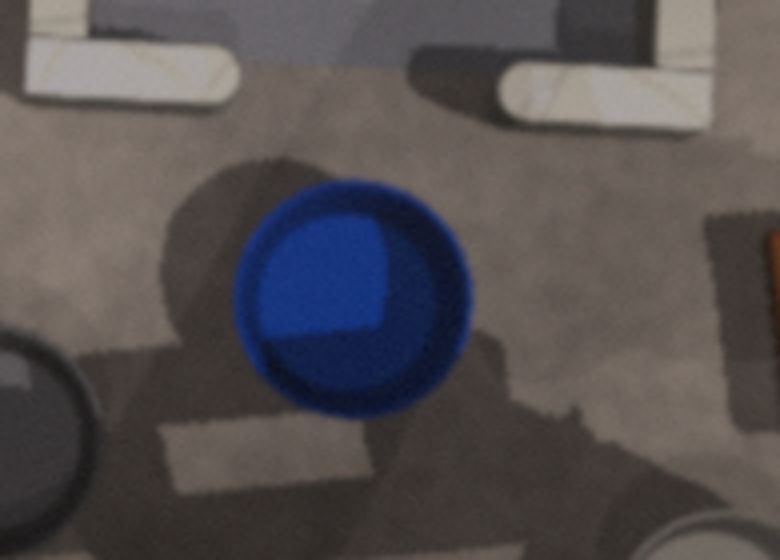

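Crops: the blue bowl's rim circle is centred at crop2 (353,298), which is top-image (313,234). It is the only blue bowl. The kerb-end tips are at crop1 (240,475) and (498,490), and the soap, cup and brush are all clear.

```bash
cat > h.py <<'E'
import numpy as np, cv2
from rig import cams
def ray(name,uv):
    i=cams.camera_info(name);K=i["intrinsics"];V=np.array(i["view"])
    d=np.linalg.inv(K)@np.array([uv[0],uv[1],1]); d=np.array([d[0],-d[1],-d[2]])
    R=V[:3,:3]; return -R.T@V[:3,3], R.T@d
def onz(name,uv,z):
    c,d=ray(name,uv); return c+d*(z-c[2])/d[2]
def proj(name,p):
    i=cams.camera_info(name);V=np.array(i["view"]);q=V[:3,:3]@np.asarray(p,float)+V[:3,3]
    w=i["intrinsics"]@np.array([q[0],-q[1],-q[2]]); return w[:2]/w[2]
def cp(x,y,ox,oy,s=4): return ((x+.5)/s-.5+ox,(y+.5)/s-.5+oy)
E
python3 - <<'E'
from h import *
L=onz("top",cp(240,475,225,60),70);R=onz("top",cp(498,490,225,60),70)
LO=onz("top",cp(28.5,466,225,60),70);RO=onz("top",cp(711,496,225,60),70)
print(L,R,np.linalg.norm(L-R),(L+R)/2,(LO+RO)/2,np.linalg.norm(LO-RO))
for a,b in((L,R),(LO,RO)):
    d=a-b; print(np.arctan2(-d[0],d[1]))
b=onz("top",cp(353,298,225,160),62);print("bowl",b, np.linalg.norm(onz("top",cp(235,298,225,160),62)-onz("top",cp(471,298,225,160),62)))
o=(L+R+LO+RO)/4; o[2]=0
d=LO-RO; y=d[:2]/np.linalg.norm(d[:2]); x=np.array([y[1],-y[0]])
s=o.copy();s[:2]+=110*x; s[2]=192; print("spout",s,proj("top",s),proj("side",s)); 
rel=b[:2]-o[:2]; print("bowl in bay",rel@x,rel@y)
print(proj("side",[b[0],b[1],64]),proj("side",L),proj("side",R))
im=cv2.imread("pics/side0.png")
cv2.imwrite("pics/crop3.png",cv2.resize(im[110:250,165:360],None,fx=4,fy=4,interpolation=cv2.INTER_CUBIC))
E
```

```text
[610.7733309   -0.64542272  70.        ] [ 600.740568   -172.80067717   70.        ] 172.44734838925984 [605.75694945 -86.72304995  70.        ] [606.76048687 -87.37399483  70.        ] 455.930824913924
-0.058211572293620346
-0.04393822913433155
bowl [462.35761851 -75.65956079  62.        ] 157.03164995793585
spout [716.152554  -91.8801726 192.       ] [322.94021393 128.64589568] [251.78842994 148.50635209]
bowl in bay -144.26246636874177 5.057244518531239
[309.93677929 215.23237709] [258.88436908 205.51474114] [294.28145824 178.92345154]
```

View pics/crop3.png

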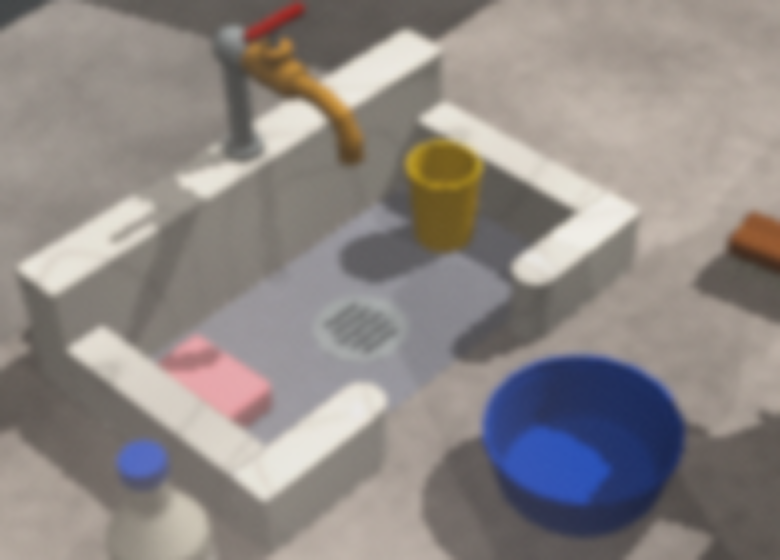

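```bash
python3 -m crank '[[0,0,0,-3.0,0,2.0,1],[0,0,0,-3.0,0,2.0,1],[0,0,0,-3.0,0,2.0,1],[0,0,0,-3.0,0,2.0,1],[0,0,0,-3.0,0,2.0,1],[0,0,0,-3.0,0,2.0,1],[0,0,0,-3.0,0,2.0,1],[0,0,0,-3.0,0,2.0,1],[0,0,0,-3.0,0,2.0,1],[0,0,0,-3.0,0,2.0,1]]'
```

```text
clock: 0.93
eef_pos: [282.2, -246.5, 237.4]
tcp_rot: [-1.572, 0.003, -1.298]
contact_force: [1.1, 0.2, 0.4]
opening: 0.999
```

```bash
python3 -m crank '[[0,0,0,-2.5,0,1.8,1],[0,0,0,-2.5,0,1.8,1],[0,0,0,-2.5,0,1.8,1],[0,0,0,-2.5,0,1.8,1],[0,0,0,-2.5,0,1.8,1],[0,0,0,-2.5,0,1.8,1],[0,-7,0,0,0,0,1],[0,-7,0,0,0,0,1],[0,-7,0,0,0,0,1],[0,-7,0,0,0,0,1]]'; python3 -m crank '[[0,-7,0,0,0,0,1],[0,-7,0,0,0,0,1],[0,-7,0,0,0,0,1],[0,-7,0,0,0,0,1],[0,-7,0,0,0,0,1],[0,-7,0,0,0,0,1],[0,-7,0,0,0,0,1],[0,-7,0,0,0,0,1],[0,-7,0,0,0,0,1],[0,-7,0,0,0,0,1]]'; python3 -c "
from rig import r
print(r.sense()['qpos'])"
```

```text
clock: 1.77
eef_pos: [346.3, -55.3, 237.3]
tcp_rot: [-1.568, 0.005, -0.803]
contact_force: [0.2, 0.9, -0.7]
opening: 1.0
clock: 2.6
eef_pos: [343.9, -54.1, 235.6]
tcp_rot: [-1.563, 0.003, 0.446]
contact_force: [-0.4, -0.7, -0.7]
opening: 0.999
[-0.164822   -0.09259874  2.1735279   0.00534529  1.06729584 -0.613369  ]
```

```bash
python3 -m crank '[[0,-7,0,0,0,0,1],[0,-7,0,0,0,0,1],[0,-7,0,0,0,0,1],[0,-7,0,0,0,0,1],[0,-7,0,0,0,0,1],[0,-7,0,0,0,0,1],[0,-7,0,0,0,0,1],[0,-7,0,0,0,0,1],[0,-4,0,0,0,0,1],[0,0,0,0,0,0,1]]'; python3 - <<'E'
from rig import r,cams
import cv2
print(r.sense()['eef_pos'],r.sense()['tcp_rot'])
cv2.imwrite("pics/top1.png",cams.grab_frame("top"))
cv2.imwrite("pics/side1.png",cams.grab_frame("side"))
E
```

```text
clock: 3.43
eef_pos: [341.2, -53.7, 233.8]
tcp_rot: [-1.561, -0.006, 1.526]
contact_force: [-0.3, 0.1, -0.7]
opening: 0.998
[341.20550401 -53.67381328 233.80567942] [-1.56050112 -0.00592793  1.526059  ]
```

View pics/top1.png

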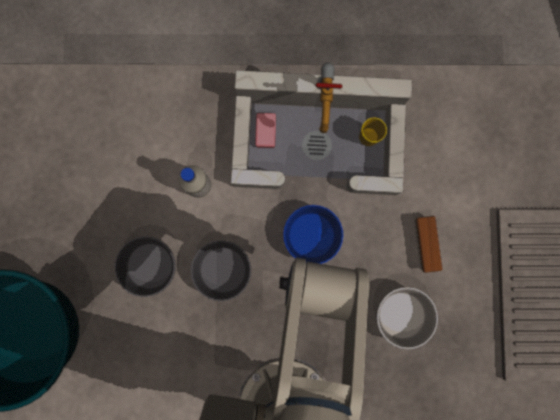

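View pics/side1.png

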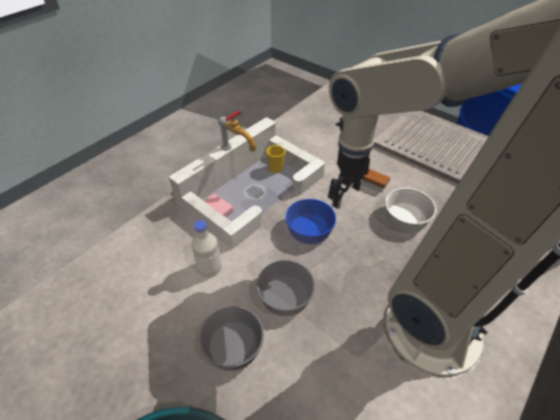

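Neither picture shows anything changed. The gripper is behind the bowl, at about (345,185) in the side view, with its jaws across the push direction. Next I'll descend.

```bash
python3 -m crank '[[-0.6,0,0.3,-0.5,3.0,0,1],[0,0,0,-0.5,3.5,0,1],[0,0,0,-0.5,3.5,0,1],[0,0,0,-0.5,3.5,0,1],[0,0,0,0,3.0,0,1],[0,0,0,0,1.5,0,1],[0,0,0,0,0,0,1],[0,0,0,0,0,0,1],[0,0,0,0,0,0,1],[0,0,0,0,0,0,1]]'
```

```text
clock: 4.37
eef_pos: [345.2, -75.0, 51.1]
tcp_rot: [-1.582, 0.0, 1.495]
contact_force: [0.3, 0.1, 0.3]
opening: 0.999
```

```bash
python3 -m crank '[[0.6,-1.5,0,0,1.0,0,1],[0,0,0,0,0.9,0,1],[0,0,0,0,0,0,1],[0,0,0,0,0,0,1],[0,0,0,0,0,0,1],[0,0,0,0,0,0,1],[0,0,0,0,0,0,1],[0,0,0,0,0,0,1],[0,0,0,0,0,0,1],[0,0,0,0,0,0,1]]';  python3 - <<'E'
from rig import r,cams
import cv2
im=cams.grab_frame("side")
cv2.imwrite("pics/side2.png",cv2.resize(im[110:260,240:440],None,fx=4,fy=4,interpolation=cv2.INTER_CUBIC))
E
```

```text
clock: 5.2
eef_pos: [352.0, -76.2, 39.7]
tcp_rot: [-1.588, 0.003, 1.52]
contact_force: [0.2, -0.2, -1.3]
opening: 1.003
```

View pics/side2.png

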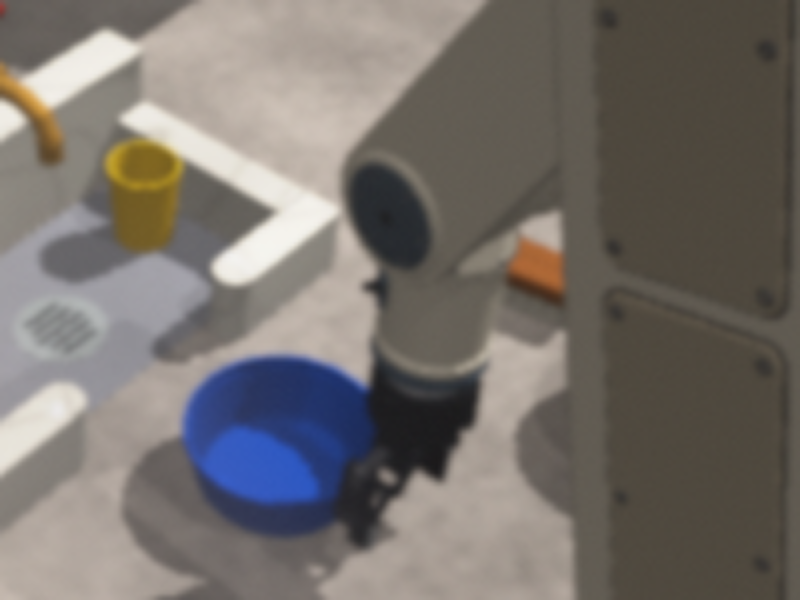

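```bash
python3 - <<'E'
from rig import r
for i in range(1):
  s=r.sense(); print(s['qpos'],s['eef_pos'],s['tcp_rot'],s['contact_force'],s['qvel'])
E
```

```text
[-2.16894845e-01  3.09873183e-01  2.34171423e+00 -1.03245391e-03
  4.72209797e-01 -1.73590391e+00] [352.00504867 -76.19179178  39.72743526] [-1.58826975  0.00340394  1.51989462] [ 0.72396931 -0.30794424  1.2288295 ] [-1.06580020e-04  1.97445813e-03  1.03378678e-03 -7.34547793e-05
 -1.60769260e-03  2.89835590e-04]
```

```bash
python3 -m crank '[[1.0,0,0,0.2,0.4,0,1],[0,0,0,0,0.4,0,1],[0,0,0,0,0.2,-0.5,1],[0,0,0,0,0,-0.5,1],[0,0,0,0,0,-0.5,1],[0,0,0,0,0,-0.5,1],[0,0,0,0,0,-0.5,1],[0,0,0,0,0,-0.5,1],[0,0,0,0,0,0,1],[0,0,0,0,0,0,1]]';  python3 - <<'E'
from rig import r,cams
import cv2
print(r.sense()['contact_force'])
im=cams.grab_frame("top")
cv2.imwrite("pics/top3.png",cv2.resize(im[160:300,225:420],None,fx=4,fy=4,interpolation=cv2.INTER_CUBIC))
E
```

```text
clock: 6.08
eef_pos: [385.6, -75.6, 27.8]
tcp_rot: [-1.567, 0.003, 1.52]
contact_force: [-1.2, 0.2, 0.1]
opening: 1.001
[-1.20008483  0.18856182  0.10124629]
```

View pics/top3.png

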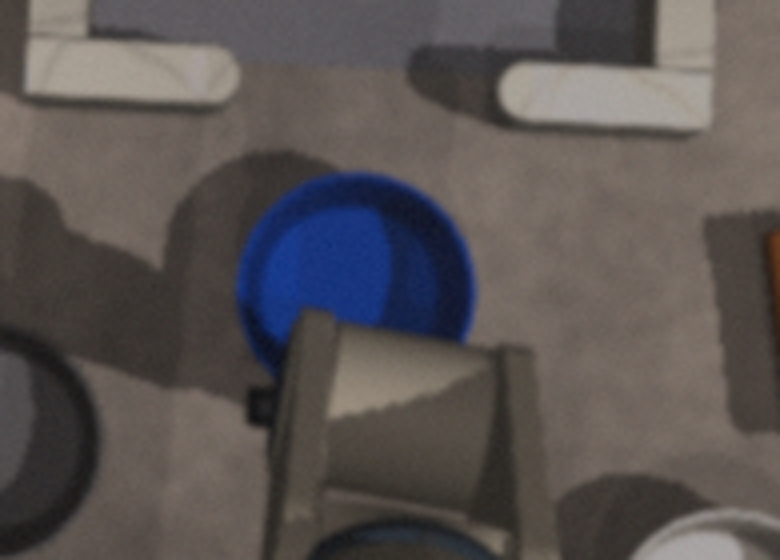

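Contact made: the bowl is at crop (357,291), moved about 4 mm forward and nudged towards the axis.

```bash
python3 -m crank '[[0,0,0,0,0,-0.5,1],[0,0,0,0,0,-0.5,1],[0,0,0,0,0,-0.5,1],[0,0,0,0,0,-0.5,1],[0,0,0,0,0,-0.5,1],[0,0,0,0,0,-0.5,1],[0,0,0,0,0,-0.5,1],[0,0,0,0,0,-0.5,1],[0,0,0,0,0,0,1],[0,0,0,0,0,0,1]]'
cat > look.py <<'E'
import sys,cv2,numpy as np
from h import *
from rig import r
n=sys.argv[1]
s=r.sense();print(s['eef_pos'],s['tcp_rot'],s['contact_force'])
im=cams.grab_frame("top")
cv2.imwrite(f"pics/{n}.png",cv2.resize(im[60:260,225:420],None,fx=3,fy=3,interpolation=cv2.INTER_CUBIC))
i=im.astype(int); m=((i[...,0]>1.8*i[...,2]+15)&(i[...,0]>1.4*i[...,1])).astype(np.uint8)
m[:60]=0;m[280:]=0;m[:,:225]=0;m[:,420:]=0
c=max(cv2.findContours(m,cv2.RETR_EXTERNAL,cv2.CHAIN_APPROX_NONE)[0],key=cv2.contourArea)[:,0,:]
h=cv2.convexHull(c)[:,0,:].astype(float)
w=np.array([onz("top",p,62)[:2] for p in c.astype(float)])
from scipy.optimize import least_squares
R=80 
q=least_squares(lambda q:np.hypot(w[:,0]-q[0],w[:,1]-q[1])-R,w.mean(0)+[-10,0],loss="soft_l1",f_scale=1.0).x
o=np.array([606.2,-87.0]);b=-.05;x=np.array([np.cos(b),np.sin(b)]);y=np.array([-x[1],x[0]])
d=q-o;print("bowl",q.round(1),"bay",(d@x).round(1),(d@y).round(1),"px",proj("top",[*q,62]))
d=s['eef_pos'][:2]-o;print("tcp bay",(d@x).round(1),(d@y).round(1))
E
python3 look.py top4
```

```text
clock: 6.97
eef_pos: [428.7, -77.7, 27.6]
tcp_rot: [-1.566, 0.003, 1.52]
contact_force: [-1.7, -0.2, 0.4]
opening: 0.997
[428.68504429 -77.6751539   27.6171244 ] [-1.56553911  0.00293398  1.51990413] [-1.70365809 -0.21904598  0.44319361]
bowl [504.9 -83.6] bay -101.3 -1.7 px [315.73536421 218.15227346]
tcp bay -177.8 0.4
```

View pics/top4.png

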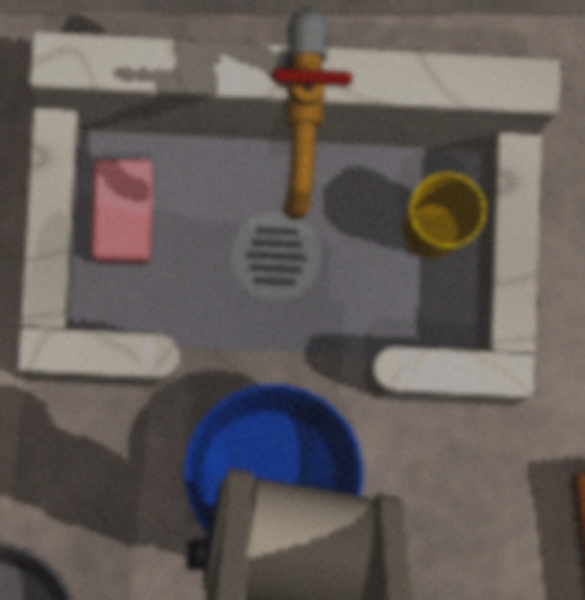

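```bash
python3 -m crank '[[0,0,0,0.05,0,-0.5,1],[0,0,0,0.05,0,-0.5,1],[0,0,0,0.05,0,-0.5,1],[0,0,0,0,0,-0.5,1],[0,0,0,0,0,-0.5,1],[0,0,0,0,0,-0.5,1],[0,0,0,0,0,-0.5,1],[0,0,0,0,0,-0.5,1],[0,0,0,0,0,0,1],[0,0,0,0,0,0,1]]'
python3 look.py top5
```

```text
clock: 7.85
eef_pos: [472.5, -78.2, 27.3]
tcp_rot: [-1.565, 0.003, 1.52]
contact_force: [-2.4, 0.7, -0.5]
opening: 0.994
[472.48186756 -78.15026444  27.25645562] [-1.56459766  0.00283073  1.51987613] [-2.44113893  0.72977787 -0.46809354]
bowl [548.7 -84.8] bay -57.6 -0.7 px [316.05522884 201.84493506]
tcp bay -134.0 2.2
```

View pics/top5.png

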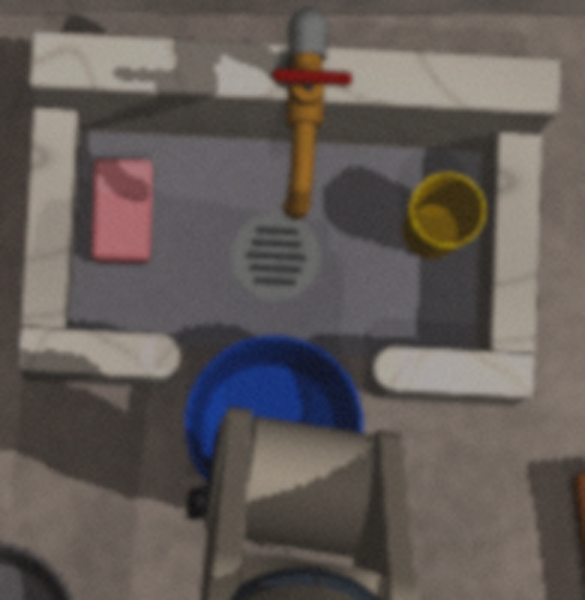

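```bash
python3 -m crank '[[0,0,0,0.05,0,-0.5,1],[0,0,0,0,0,-0.5,1],[0,0,0,0,0,-0.5,1],[0,0,0,0,0,-0.5,1],[0,0,0,0,0,-0.5,1],[0,0,0,0,0,-0.5,1],[0,0,0,0,0,-0.5,1],[0,0,0,0,0,-0.5,1],[0,0,0,0,0,0,1],[0,0,0,0,0,0,1]]'
python3 look.py top6
```

```text
clock: 8.73
eef_pos: [516.6, -79.9, 26.9]
tcp_rot: [-1.564, 0.003, 1.52]
contact_force: [-1.7, -0.2, 0.7]
opening: 0.999
[516.5710059  -79.85783192  26.89309255] [-1.56432588  0.00277476  1.51969698] [-1.68169669 -0.24831338  0.6744882 ]
bowl [583.  -85.9] bay -23.2 -0.1 px [316.39286111 189.10184404]
tcp bay -89.9 2.7
```

View pics/top6.png

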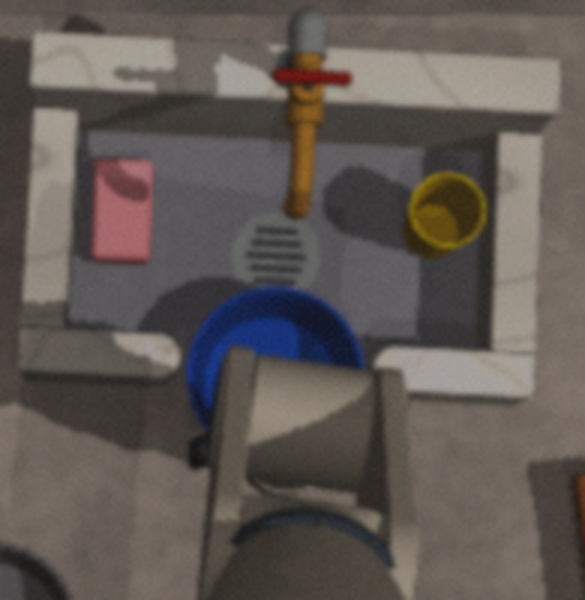

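```bash
sed -i 's/^w=np.array.*/hh=c[c[:,1]<c[:,1].min()+22].astype(float)\nw=np.array([onz("top",p,62)[:2] for p in hh])/; s/w.mean(0)+\[-10,0\]/w.mean(0)+[-50,0]/' look.py; sed -i 's/c=max(/m=cv2.morphologyEx(m,cv2.MORPH_CLOSE,np.ones((5,5),np.uint8))\nc=max(/' look.py
python3 -m crank '[[0,0,0,-0.05,0,-0.5,1],[0,0,0,0,0,-0.5,1],[0,0,0,0,0,-0.5,1],[0,0,0,0,0,-0.5,1],[0,0,0,0,0,-0.5,1],[0,0,0,0,0,-0.5,1],[0,0,0,0,0,-0.5,1],[0,0,0,0,0,-0.5,1],[0,0,0,0,0,0,1],[0,0,0,0,0,0,1]]'
python3 look.py top7
```

```text
clock: 9.62
eef_pos: [560.6, -82.7, 26.5]
tcp_rot: [-1.564, 0.003, 1.52]
contact_force: [-2.1, -0.1, 0.7]
opening: 1.002
[560.60978296 -82.6956352   26.53506434] [-1.56406091  0.00275956  1.51962726] [-2.10369237 -0.08455103  0.74178451]
bowl [634.7 -87.4] bay 28.5 1.0 px [316.79299689 170.00559021]
tcp bay -45.7 2.0
```

View pics/top7.png

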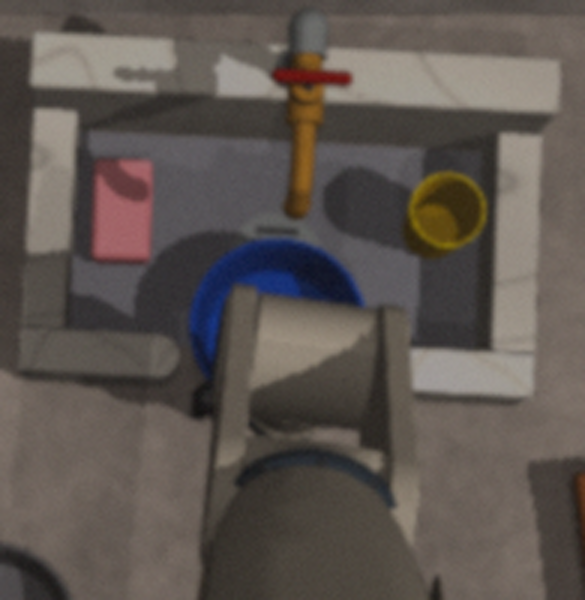

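```bash
python3 - <<'E'
from h import *
for z in (250,300,350,400): print(z,proj("side",[352,-30,z]))
im=cams.grab_frame("side")
cv2.imwrite("pics/side7.png",cv2.resize(im[60:260,165:405],None,fx=3.3,fy=3,interpolation=cv2.INTER_CUBIC))
E
```

```text
250 [337.76594759 197.15154537]
300 [339.97580154 183.23197128]
350 [342.35136544 168.26861243]
400 [344.91200445 152.13949028]
```

View pics/side7.png

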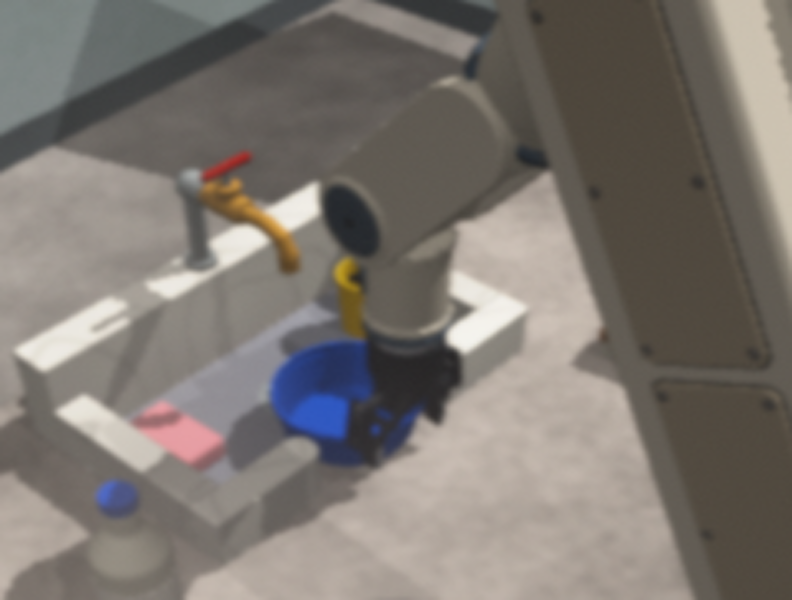

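The bowl is through the narrowest part, with its rim clear of both kerb ends. In the side view the wrist at (350,215) is approaching the spout at (290,260), so I'll lean the wrist back a few degrees while finishing the push.

```bash

python3 -m crank '[[-0.6,0,0,-0.02,0,-0.5,1],[-0.6,0,0,-0.02,0,-0.5,1],[-0.6,0,0,-0.02,0.02,-0.5,1],[-0.6,0,0,0,0.02,-0.5,1],[-0.6,0,0,0,0.03,-0.5,1],[-0.6,0,0,0,0.03,-0.5,1],[-0.6,0,0,0,0.04,-0.5,1],[-0.6,0,0,0,0.04,-0.5,1],[0,0,0,0,0,0,1],[0,0,0,0,0,0,1]]'
python3 look.py top8; python3 - <<'E'
from h import *
im=cams.grab_frame("side")
cv2.imwrite("pics/side8.png",cv2.resize(im[60:260,165:405],None,fx=3,fy=3,interpolation=cv2.INTER_CUBIC))
E
```

```text
clock: 10.55
eef_pos: [604.3, -85.6, 25.8]
tcp_rot: [-1.657, 0.003, 1.519]
contact_force: [-0.8, 0.1, -0.0]
opening: 1.001
[604.33481452 -85.58708537  25.81436989] [-1.65732135  0.00271159  1.51944862] [-0.7852261   0.1053798  -0.04637334]
bowl [674.6 -88.6] bay 68.4 1.8 px [317.13193029 155.32963463]
tcp bay -1.9 1.3
```

View pics/top8.png

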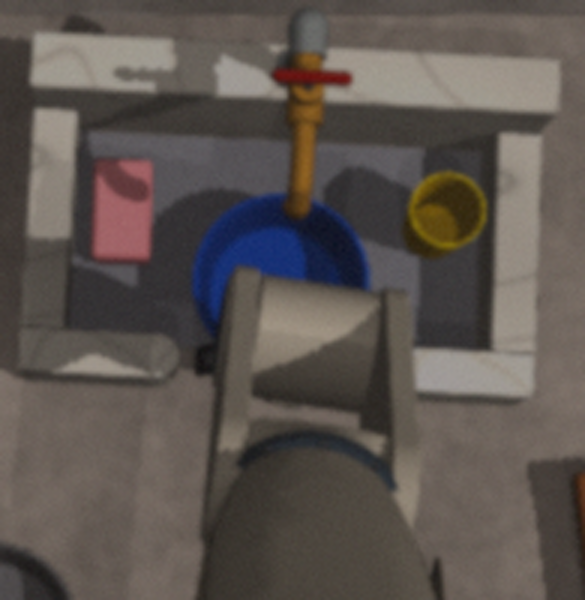

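View pics/side8.png

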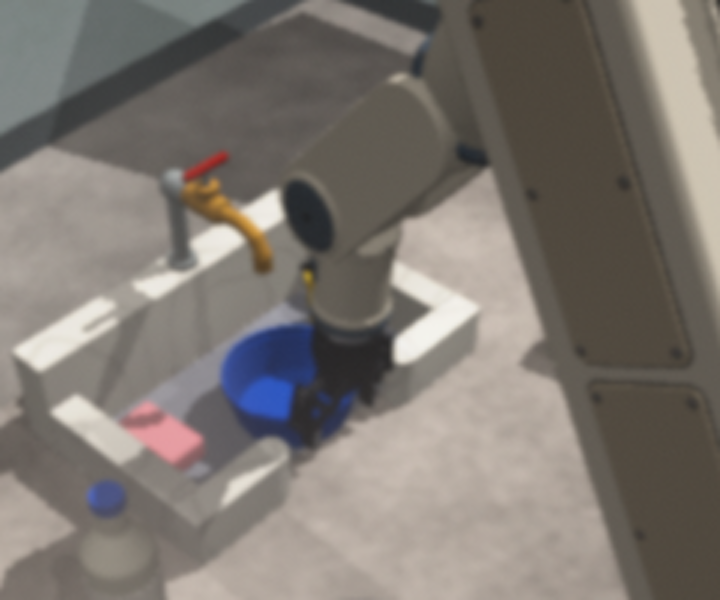

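```bash
cat > look2.py <<'E'
import sys,cv2,numpy as np
from h import *
from rig import r
from scipy.optimize import least_squares
n=sys.argv[1]; H=int(sys.argv[2]) if len(sys.argv)>2 else 28
im=cams.grab_frame("top"); i=im.astype(int)
m=((i[...,0]>1.5*i[...,2]+12)&(i[...,0]>1.3*i[...,1])).astype(np.uint8)
m[:100]=0;m[280:]=0;m[:,:260]=0;m[:,380:]=0
c=max(cv2.findContours(m,cv2.RETR_EXTERNAL,cv2.CHAIN_APPROX_NONE)[0],key=cv2.contourArea)
h=cv2.convexHull(c)[:,0,:].astype(float)
h=h[h[:,1]<h[:,1].min()+H]
w=np.array([onz("top",p,62)[:2] for p in h])
q=least_squares(lambda q:np.hypot(w[:,0]-q[0],w[:,1]-q[1])-q[2],[*(w.mean(0)+[-30,0]),80],loss="soft_l1").x
o=np.array([606.2,-87.0]);b=-.05;x=np.array([np.cos(b),np.sin(b)]);y=np.array([-x[1],x[0]])
d=q[:2]-o;print("bowl",q.round(1),"bay",(d@x).round(1),(d@y).round(1))
s=r.sense();d=s['eef_pos'][:2]-o;print("tcp bay",(d@x).round(1),(d@y).round(1),s['eef_pos'],s['tcp_rot'])
v=cv2.resize(im[100:250,230:405],None,fx=4,fy=4,interpolation=cv2.INTER_CUBIC)
for t in np.linspace(0,6.28,90):
    p=proj("top",[q[0]+80*np.cos(t),q[1]+80*np.sin(t),62]); cv2.circle(v,(int((p[0]-230+.5)*4),int((p[1]-100+.5)*4)),1,(0,255,255),-1)
p=proj("top",[*(o+110*x),0]);cv2.circle(v,(int((p[0]-230+.5)*4),int((p[1]-100+.5)*4)),4,(0,0,255),-1)
p=proj("top",[*(o+110*x),192]);cv2.circle(v,(int((p[0]-230+.5)*4),int((p[1]-100+.5)*4)),4,(0,255,0),1)
for sgn in(1,-1):
    p=proj("top",[*(o+sgn*86*y),70]);cv2.circle(v,(int((p[0]-230+.5)*4),int((p[1]-100+.5)*4)),4,(0,255,0),1)
cv2.imwrite(f"pics/{n}.png",v)
E
python3 look2.py top8b
```

```text
bowl [680.1 -91.4  80. ] bay 74.1 -0.7
tcp bay -2.1 1.3 [604.14873886 -85.58457997  25.86895867] [-1.65709804  0.00270176  1.51942337]
```

View pics/top8b.png

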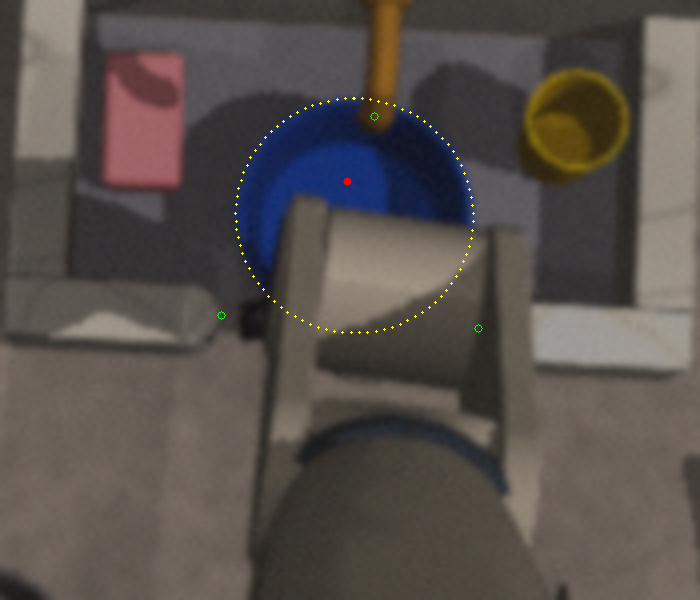

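```bash

python3 -m crank '[[0,0,0,0,0.04,-0.5,1],[0,0,0,0,0.04,-0.5,1],[0,0,0,0,0.04,-0.5,1],[0,0,0,0,0.04,-0.5,1],[0,0,0,0,0.04,-0.5,1],[0,0,0,0,0.02,-0.3,1],[0,0,0,0,0,0,1],[0,0,0,0,0,0,1],[0,0,0,0,0,0,1],[0,0,0,0,0,0,1]]'
python3 look2.py top9; python3 - <<'E'
from h import *
im=cams.grab_frame("side")
cv2.imwrite("pics/side9.png",cv2.resize(im[60:260,165:405],None,fx=3,fy=3,interpolation=cv2.INTER_CUBIC))
E
```

```text
clock: 11.53
eef_pos: [635.2, -87.2, 25.9]
tcp_rot: [-1.656, 0.003, 1.52]
contact_force: [-0.5, 0.5, 0.1]
opening: 1.001
bowl [711.3 -92.9  80. ] bay 105.2 -0.6
tcp bay 28.9 1.3 [635.14030152 -87.12825843  25.86915977] [-1.65613634  0.00267372  1.51953387]
```

View pics/top9.png

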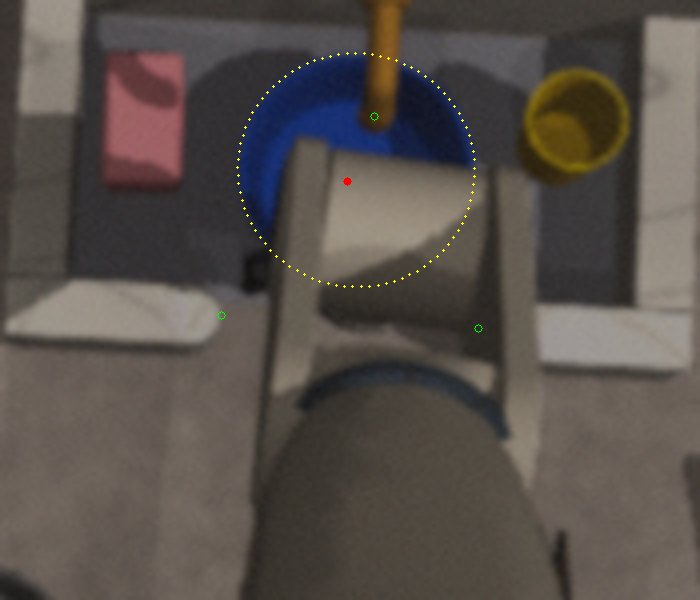

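View pics/side9.png

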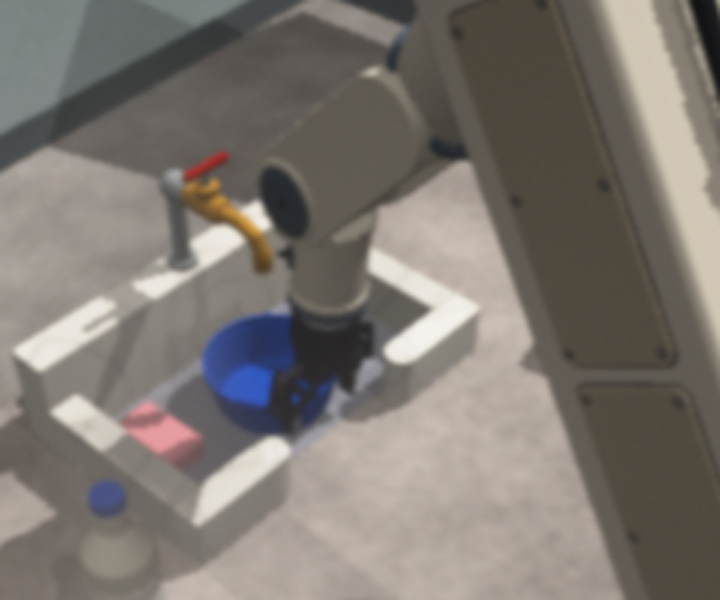

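```bash

python3 -m crank '[[0,0,0,0,0.02,-0.3,1],[0,0,0,0,0.02,-0.2,1],[0,0,0,0,0,0,1],[0,0,0,0,0,0,1],[0,0,0,0,0,0,1],[0,0,0,0,0,0,1],[0,0,0,0,0,0,1],[0,0,0,0,0,0,1],[0,0,0,0,0,0,1],[0,0,0,0,0,0,1]]'
python3 look2.py top10
```

```text
clock: 12.47
eef_pos: [640.0, -87.4, 25.9]
tcp_rot: [-1.655, 0.003, 1.519]
contact_force: [-1.2, -0.4, -0.9]
opening: 1.001
bowl [715.4 -93.3  80.5] bay 109.4 -0.9
tcp bay 33.8 1.3 [640.04134075 -87.38679301  25.9109466 ] [-1.65546902  0.00263062  1.51946921]
```

```bash

python3 -m crank '[[0,0,0,0,0,0.3,1],[0,0,0,0,0,0.5,1],[0,0,0,0,-0.1,1.0,1],[0,0,0,0,-0.1,1.5,1],[0,0,0,0,-0.2,2.0,1],[0,0,0,0,-0.2,2.0,1],[0,0,0,0,-0.2,2.0,1],[0,0,0,0,-0.2,2.0,1],[0,0,0,0,-0.2,2.0,1],[0,0,0,0,0,0,1]]'
python3 -m crank '[[0,0,0,0,-1,2.0,1],[0,0,0,0,-2,2.0,1],[0,0,0,0,-2,2.0,1],[0,0,0,0,-2,2.0,1],[0,0,0,0,-2,2.0,1],[0,0,0,0,-2,2.0,1],[0,0,0,0,-2,2.0,1],[0,0,0,0,-2,1.0,1],[0,0,0,0,0,0,1],[0,0,0,0,0,0,1]]'
python3 look2.py top11 50; python3 - <<'E'
from h import *
im=cams.grab_frame("side"); 
cv2.imwrite("pics/side11.png",cv2.resize(im[60:260,165:405],None,fx=3,fy=3,interpolation=cv2.INTER_CUBIC))
E
```

```text
clock: 13.35
eef_pos: [495.4, -79.5, 26.3]
tcp_rot: [-1.656, 0.003, 1.52]
contact_force: [-1.4, 1.2, 0.1]
opening: 0.999
clock: 14.18
eef_pos: [321.7, -69.7, 167.0]
tcp_rot: [-1.66, 0.003, 1.519]
contact_force: [0.5, 0.4, -0.2]
opening: 0.999
bowl [716.1 -93.4  80.2] bay 110.1 -0.9
tcp bay -284.8 3.1 [321.87005226 -69.66470802 166.84481274] [-1.65967576  0.00340514  1.51939479]
```

View pics/top11.png

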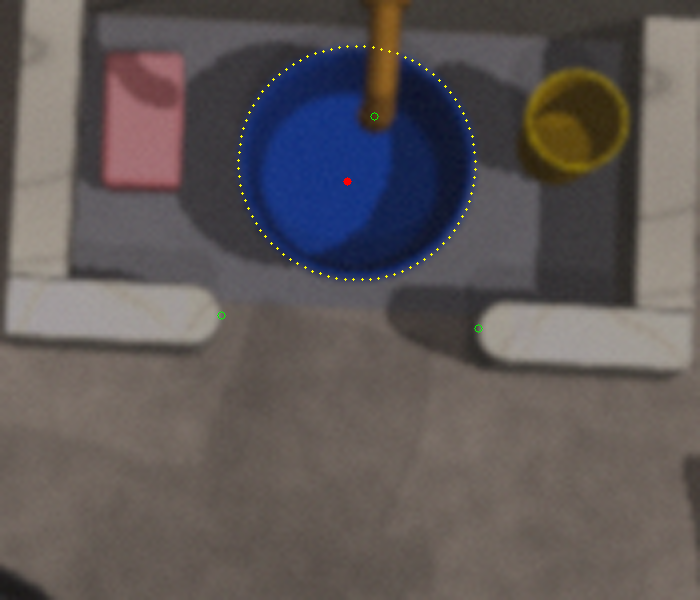

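View pics/side11.png

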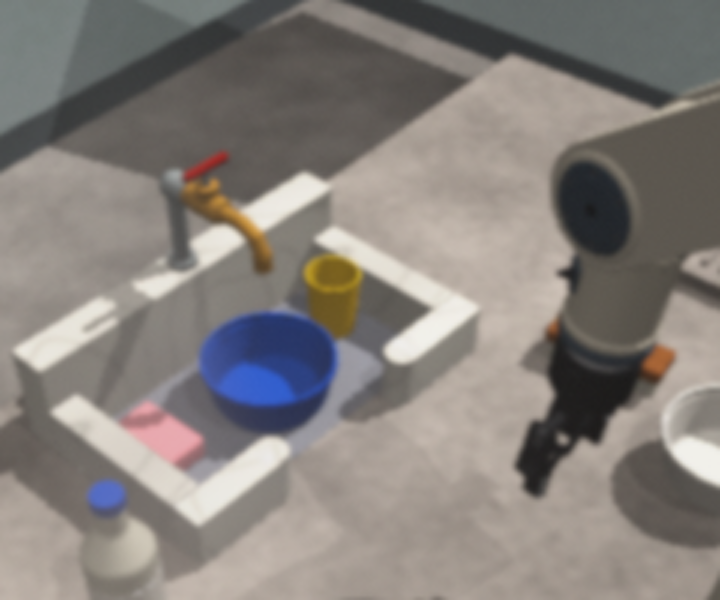

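```bash
python3 - <<'E'
from h import *
from rig import order,r
t=np.linspace(0,6.28,73)
P=np.array([proj("side",[716+80*np.cos(a),-92.5+80*np.sin(a),62]) for a in t])
P=(P-[165,60]+.5)*3-.5
print("rim predicted in crop: u",P[:,0].min(),P[:,0].max(),"v top",P[:,1].min(), (proj("side",[716,-92.5,192])-[165,60])*3)
print(r.sense()['contact_force'])
E
```

```text
rim predicted in crop: u 197.46341938833766 336.2970280299497 v top 311.13482005197613 [260.85735948 265.29770281]
[-0.07490403 -0.11414965  0.7804709 ]
```

```bash
python3 -c "
from rig import order
print(order.sign_off())"
```

```text
the job is handed in; nothing more can be done
None
```

The blue bowl stands in the bay centred under the spout to within about 2 mm, and the job is handed in. I pushed it with the backs of the open fingers across its rim, through the opening. Then I drew the hand straight back and up. That took about 14 s of the 58 s allowed.

- **Bowl position:** the last top picture puts its centre at bay x 110.1 mm, y -0.9 mm. The target is x 110 mm, y 0.
- **Side view:** it agreed within about 1 pixel, with the rim seen at 200–337 in the crop against 197–336 predicted.
- **Spout:** its mouth shows 1–2 mm to the right (-y) of my bay-axis estimate, which is within the calibration.
- **Forces:** every reading stayed at a few newtons. These were read between moves, so I have no record of peaks during them.
- **Bystanders:** the soap and cup are where they started in the last pictures. The bleach and brush show no sign of having moved, but I judged them only by eye; the brush was half hidden behind the arm in the last side view.
- **Disagreement:** one interim top-view fit of the bowl was about 6 mm off because the arm and spout partly hid it. I replaced it with an outline fit that matched the picture.

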